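# Find the empty cell of a covered parts crate by touch and put a bearing cup in it

## Robot

A 7-joint arm with a two-finger parallel gripper is mounted at the origin on a cart in front of the work surface, level with it; the furniture and walls round the work are solid. World frame = base frame: x ahead of the robot, y to its left, z up, the work surface at z = 0. Lengths are in m, angles in rad, forces in N, time in s.
With the tool pointing down it reaches from about 0.425 to 0.925 m from the base axis. Payload 6.8 kg.
Tool frame: the origin (TCP) lies midway between the tips of the shut fingers; the grasp point (between the pads) lies 19 mm behind it; z points along the fingers, y is the direction in which the jaws open and shut (so a half turn about z gives the same grasp; the last joint's range is limited). The gripper opens to 85 mm and grips with 20 to 120 N. Pads are 22 mm wide; open, the fingers measure 114 mm over their backs; the gripper's body (76 mm by 85 mm) begins 54 mm behind the grasp point. The pads swing forward as they close: fully open they stand 13 mm farther back than shut.
Start: joints at [1.052, 0.477, 0.022, 1.555, -0.011, 1.109, -0.083], TCP at [0.27, -0.619, 0.231] pointing down, gripper open.
Joint ranges: [-2.96, 2.96], [-0.34, 2.1], [-1.41, 1.46], [0.24, 2.44], [-1.37, 4.51], [0.17, 1.92], [-2.96, 2.96]. Speed limits (rad/s): [2.39, 2.39, 3.14, 3.14, 3.14, 3.14, 3.14].

## Interface

Orientations are given as a unit quaternion [w, x, y, z].
In Python, from station import * gives the robot as it stands. The module is installed in compiled form; this text tells all that it offers.
- The arm moves only by the tool jog_arm, never from a script. Its arguments are lists of equal length, an entry for each row: "dp": the shift along the tool's x, y, z in units of 25 mm (1.0 is 25 mm), a list of three; "angular": the turn, a rotation vector about the tool's x, y, z in units of 5 degrees (1.0 is 5 degrees), a list of three; "claw": the finger opening in mm, from 0 to 85.4. A call has exactly 5 rows; each row is the pose to reach, as a shift and turn from the pose commanded when the call began, along the tool's axes at that moment; what a row does not reach only later rows make up. A row lasts 1/10 s, in which the tool goes at most 50 mm and 8.59 degrees, less where a joint would pass 70% of its speed; a pose out of reach is approached as far as the arm can. A call with a gripper value outside its range is refused whole. The fingers move at their own pace and stop on an object; "grip_force" is the grip in N (left out, the last holds). Time passes only in rows, so rows that repeat a pose let the fingers close, or fill a call up. It gives the time, the measured TCP pose, the force and the opening at its end, in the units of the state.
- get_obs(): the state, without advancing time (a new reading comes with each control period).
- read_camera(name): name is "scene" or "top" or "wrist"; returns a dict with "pixels" (420x560x3 uint8, blue, green, red), "camera_matrix" (3x3 intrinsics, pixels), "rvec" (rotation vector, rad) and "tvec" (3), from world to camera coordinates, as OpenCV has them. Camera axes: x right, y down, z forward; pixel columns grow to the right and rows downward; lengths in m; the calibration is good to about 2 mm. A picture is of the moment at which its call begins. There is no depth.
- hand_in(): hands the job in, once; it reports no verdict.
The state is a dict: "t": time; "q": joint angles; "joint_vel": joint speeds; "joint_torque": joint torques, N m; "eef_pos": TCP position; "tool_rot": TCP orientation; "contact_force": force on the tool from outside, world axes, zero at the start; "torque": the same for the moment, N m; "gripper_width": opening from 0.0 (shut) to 1.0 (fully open).
Only numpy, scipy, OpenCV 4.12 (cv2) and the standard library are available. Lean on these libraries where they do the work, as an engineer would, in place of code of your own. Each camera call takes 0.05 s, during which the arm holds its last target.

## Task

One cell of the covered parts crate is empty: find it by pressing the orange pins, with the covers still shut - a pin goes fully home only over an empty cell. Slide the cover of that cell, and no other, fully back, then lower the loose bearing cup into the cell, right way up and flat on its floor between the two low ribs. Leave that cover open for greasing and do not disturb the tape, pen and hub lying about.

Things in the scene. Friction and masses are not known exactly. Their poses are not given: they have to be found in the camera images.
- crate: blue parts crate fixed to the table, 246 mm wide (y), 108 mm long (x): a row of four cells, each under its own grey sliding cover with an orange-knobbed pin. Three cells already hold a cup like the loose one; one, a different one each time, is empty; from outside all look alike. Origin: underside, centre of the row; x points to the back (covers open along +x), y left, z up
- row_floor (a point): centre of the row of cells at the height of the cell floors, 6 mm above the table. Cells are 96 mm long (crate x) and 54 mm wide (y), 60 mm apart, walls up to 34 mm above the table. On each floor two cross ribs 3 mm high stand 27.5 mm before and behind the cell's middle; the cup lies between them with 5 mm to spare each way. Stored cups lie in the middle of their cells
- rails_end (a point): rear end of the five rails behind the cells, at the middle, 34 mm above the table, 161 mm behind the crate's origin. The covers (4 mm plates on the walls, top 38 mm above the table) slide back onto these rails
- cup: the loose headset bearing cup lying flat on the table: round, silver with a black rubber seal on top, 41 mm across, 16 mm high (the rigid rim to grip is 13 mm high), 30 to 65 g. Origin: centre of its underside, z up
- tape: bystander: roll of black tape lying flat, 62 mm across, 19 mm high. Origin: centre of underside
- pen: bystander: blue pen 128 mm long (its y), 10 mm thick. Origin: centre of underside
- hub: bystander: front hub with axle, 55 mm thick, 130 mm long (its y). Origin: centre of underside
- knob_0 (a point): top centre of the orange knob (15 mm across) of the pin of cell 0, the leftmost (crate y = +90 mm); stands 30 mm above the cover top when up, 9 mm when fully home. It sits over the cell's centre and travels with the cover
- pin_0 (a joint): how far pin 0 is pushed straight down, 0 to 0.021 m (starts at 0 to 0.003). Needs about 2.5 N and stays where it is left. Over an empty cell it goes fully home (0.021, end stop); over a stored cup it stops dead at about 0.010
- tab_0 (a point): top edge of the front face of cover 0's upright tab, at the middle; the tab, at the cover's front edge, is 40 mm wide, 8 mm thick and 18 mm high above the cover top; push on this face toward the back to open the cover. Travels with the cover
- cover_0 (a joint): how far cover 0 is slid back, 0 shut to 0.100 m fully open (end stop). Needs about 2.5 N and stays where it is left. Its pin and tab travel with it
- knob_1 (a point): top centre of the orange knob (15 mm across) of the pin of cell 1, the second from left (crate y = +30 mm); stands 30 mm above the cover top when up, 9 mm when fully home. It sits over the cell's centre and travels with the cover
- pin_1 (a joint): how far pin 1 is pushed straight down, 0 to 0.021 m (starts at 0 to 0.003). Needs about 2.5 N and stays where it is left. Over an empty cell it goes fully home (0.021, end stop); over a stored cup it stops dead at about 0.010
- tab_1 (a point): top edge of the front face of cover 1's upright tab, at the middle; the tab, at the cover's front edge, is 40 mm wide, 8 mm thick and 18 mm high above the cover top; push on this face toward the back to open the cover. Travels with the cover
- cover_1 (a joint): how far cover 1 is slid back, 0 shut to 0.100 m fully open (end stop). Needs about 2.5 N and stays where it is left. Its pin and tab travel with it
- knob_2 (a point): top centre of the orange knob (15 mm across) of the pin of cell 2, the third from left (crate y = -30 mm); stands 30 mm above the cover top when up, 9 mm when fully home. It sits over the cell's centre and travels with the cover
- pin_2 (a joint): how far pin 2 is pushed straight down, 0 to 0.021 m (starts at 0 to 0.003). Needs about 2.5 N and stays where it is left. Over an empty cell it goes fully home (0.021, end stop); over a stored cup it stops dead at about 0.010
- tab_2 (a point): top edge of the front face of cover 2's upright tab, at the middle; the tab, at the cover's front edge, is 40 mm wide, 8 mm thick and 18 mm high above the cover top; push on this face toward the back to open the cover. Travels with the cover
- cover_2 (a joint): how far cover 2 is slid back, 0 shut to 0.100 m fully open (end stop). Needs about 2.5 N and stays where it is left. Its pin and tab travel with it
- knob_3 (a point): top centre of the orange knob (15 mm across) of the pin of cell 3, the rightmost (crate y = -90 mm); stands 30 mm above the cover top when up, 9 mm when fully home. It sits over the cell's centre and travels with the cover
- pin_3 (a joint): how far pin 3 is pushed straight down, 0 to 0.021 m (starts at 0 to 0.003). Needs about 2.5 N and stays where it is left. Over an empty cell it goes fully home (0.021, end stop); over a stored cup it stops dead at about 0.010
- tab_3 (a point): top edge of the front face of cover 3's upright tab, at the middle; the tab, at the cover's front edge, is 40 mm wide, 8 mm thick and 18 mm high above the cover top; push on this face toward the back to open the cover. Travels with the cover
- cover_3 (a joint): how far cover 3 is slid back, 0 shut to 0.100 m fully open (end stop). Needs about 2.5 N and stays where it is left. Its pin and tab travel with it

How it is judged:
On the way, in this order (a step that is already met when the one before it is completed fails the run):
1. the pin over the empty cell is pressed fully home while all covers are shut (value of joint any of pin_0, pin_1, pin_2, pin_3 above 0.016 m and value of joint each of cover_0, cover_1, cover_2, cover_3 below 0.012 m), for 0.1 s.
2. the cover of that cell is slid fully back, the others still shut (((value of joint pin_0 above 0.016 m and value of joint cover_0 above 0.085 m and value of joint each of cover_1, cover_2, cover_3 below 0.012 m) or (value of joint pin_1 above 0.016 m and value of joint cover_1 above 0.085 m and value of joint each of cover_0, cover_2, cover_3 below 0.012 m) or (value of joint pin_2 above 0.016 m and value of joint cover_2 above 0.085 m and value of joint each of cover_0, cover_1, cover_3 below 0.012 m) or (value of joint pin_3 above 0.016 m and value of joint cover_3 above 0.085 m and value of joint each of cover_0, cover_1, cover_2 below 0.012 m))), for 0.2 s.
At the end, for the whole second after the job is handed in: the cup lies still, flat and right way up on the floor of the empty cell, within 9 mm of its middle lengthwise and 12 mm across; that pin is home (over 16 mm) and that cover open 85 mm or more; other covers shut (within 12 mm); tape, pen and hub within 20 mm of their places (((x of cup in the frame of crate between -0.009 and 0.009 m and y of cup in the frame of crate between 0.078 and 0.102 m and z of cup in the frame of crate between 0.002 and 0.0085 m and value of joint cover_0 above 0.085 m and value of joint pin_0 above 0.016 m and value of joint each of cover_1, cover_2, cover_3 below 0.012 m) or (x of cup in the frame of crate between -0.009 and 0.009 m and y of cup in the frame of crate between 0.018 and 0.042 m and z of cup in the frame of crate between 0.002 and 0.0085 m and value of joint cover_1 above 0.085 m and value of joint pin_1 above 0.016 m and value of joint each of cover_0, cover_2, cover_3 below 0.012 m) or (x of cup in the frame of crate between -0.009 and 0.009 m and y of cup in the frame of crate between -0.042 and -0.018 m and z of cup in the frame of crate between 0.002 and 0.0085 m and value of joint cover_2 above 0.085 m and value of joint pin_2 above 0.016 m and value of joint each of cover_0, cover_1, cover_3 below 0.012 m) or (x of cup in the frame of crate between -0.009 and 0.009 m and y of cup in the frame of crate between -0.102 and -0.078 m and z of cup in the frame of crate between 0.002 and 0.0085 m and value of joint cover_3 above 0.085 m and value of joint pin_3 above 0.016 m and value of joint each of cover_0, cover_1, cover_2 below 0.012 m)) and angle between cup's own z axis and vertical below 0.12 rad and linear speed of cup below 0.02 m/s and distance of each of tape, pen, hub from where it was at the start of the episode below 0.02 m); the robot touches nothing.
It fails at once if a cover is slid open (over 12 mm) whose pin has not been pressed home (16 mm), that is, of a cell not found empty ((value of joint cover_0 above 0.012 m and value of joint pin_0 below 0.016 m) or (value of joint cover_1 above 0.012 m and value of joint pin_1 below 0.016 m) or (value of joint cover_2 above 0.012 m and value of joint pin_2 below 0.016 m) or (value of joint cover_3 above 0.012 m and value of joint pin_3 below 0.016 m)).
It fails at once if the cup is let go or dropped from above the crate (its underside higher than 60 mm and not held) (height (world z) of cup above 0.06 m and contact force between the fingers and cup below 0.05 N).
It fails at once if the tape, pen or hub is moved by more than 20 mm (distance of any of tape, pen, hub from where it was at the start of the episode above 0.02 m).
It also fails if it takes over 64 s, if anything falls off the work surface, if the arm or the gripper's body presses on something with over 40 N, if the wrist force passes 120 N, or if a joint passes its speed limit or range.

## Working session

There is one attempt and no reset: what is moved stays moved. The work goes in short steps, Python scripts to look and compute and a tool call to move; the robot and the scene stay as the last step left them, time stands still between calls to the robot, and variables do not carry over. Pictures are saved under pics/ and viewed, and the job is handed in when it is done.

Besides the shell and the picture viewer there is one more tool, called after ">>>" as a command line: name --argument value ..., lists and objects as JSON in quotes. jog_arm: Moves the arm, as the interface text tells. Its arguments: {"type":"object","properties":{"dp":{"type":"array","items":{"type":"array","items":{"type":"number"}}},"angular":{"type":"array","items":{"type":"array","items":{"type":"number"}}},"claw":{"type":"array","items":{"type":"number"}},"grip_force":{"type":"number"}},"required":["dp","angular","claw"]}

```bash
mkdir -p pics; python3 - <<'E'
from station import *
import cv2
for n in ["scene","top","wrist"]:
    c=read_camera(n); cv2.imwrite(f"pics/a_{n}.png",c["pixels"])
    print(n,c["camera_matrix"].tolist(),c["rvec"],c["tvec"])
o=get_obs(); print(o)
E
```

```text
scene [[392.6444773620444, 0.0, 277.70072928943904], [0.0, 392.6444773620444, 211.06100890084295], [0.0, 0.0, 1.0]] [ 1.24090354 -2.01725425  1.1698759 ] [0.31809677 0.31507482 0.51616688]
top [[395.12856980927097, 0.0, 279.13311963242654], [0.0, 395.12856980927097, 207.8442076730847], [0.0, 0.0, 1.0]] [ 2.06981562 -2.14045346  0.23734359] [0.09255142 0.56024287 0.99946398]
wrist [[339.3433884061074, 0.0, 280.3923492976391], [0.0, 339.3433884061074, 205.86920847183504], [0.0, 0.0, 1.0]] [-2.41583289  1.58308136  0.23671076] [-0.67311213 -0.03672436  0.37877432]
{'t': 0.15, 'q': array([ 1.05191548,  0.47762932,  0.02237009,  1.55618664, -0.01150619,
        1.10927023, -0.08309609]), 'joint_vel': array([-7.09363280e-04, -5.09593080e-03, -5.22216742e-05, -1.94713182e-03,
       -1.14864058e-03, -1.88970574e-03,  1.98333639e-04]), 'joint_torque': array([ 2.69431977e-03, -5.96924579e+01,  1.61035728e+00, -2.81491506e+01,
        1.27559173e-02,  6.46953224e-03,  6.10481351e-06]), 'eef_pos': array([ 0.26935732, -0.6184577 ,  0.23055262]), 'tool_rot': array([-6.56149485e-04,  9.78981356e-01,  2.03948616e-01, -1.87942151e-04]), 'contact_force': array([ 0.02608148, -0.23432233, -0.19969812]), 'torque': array([0.01291582, 0.00044599, 0.01442791]), 'gripper_width': 1.0023152182186004}
```

View pics/a_scene.png

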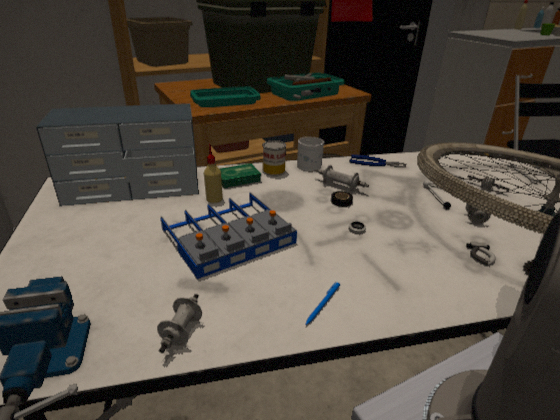

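View pics/a_top.png

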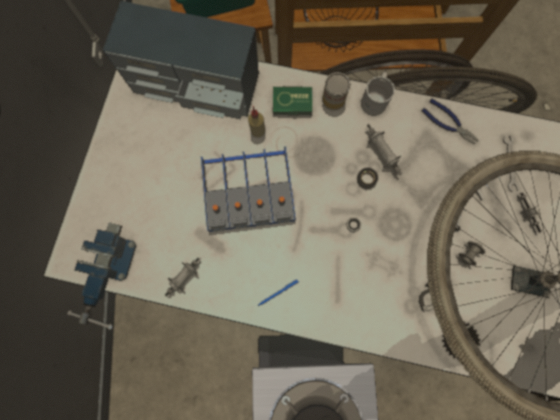

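View pics/a_wrist.png

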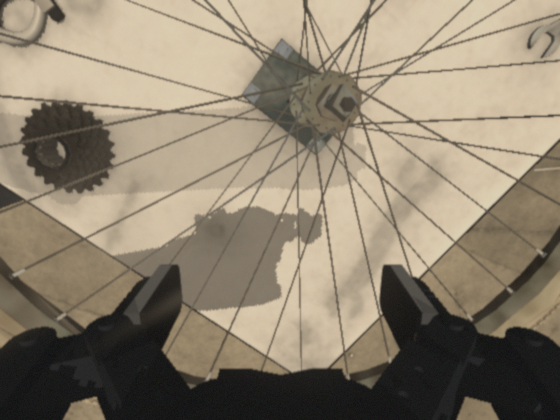

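The pictures show the crate around top (250,190), with orange knobs at (216,208), (238,205), (260,203) and (282,200). The small silver ring at (354,225) is the loose cup. The tape is at (367,178), the pen at (278,292) and a hub at (183,277). Another hub lies at (383,150). A large wheel stands by the gripper's start position.

```bash
cat > h.py <<'E'
import cv2, numpy as np
from station import *
def cam(n):
    c=read_camera(n); return prep(c)
def prep(c):
    R=cv2.Rodrigues(np.array(c["rvec"]))[0]; t=np.array(c["tvec"]).ravel()
    return dict(img=np.array(c["pixels"]),K=np.array(c["camera_matrix"]),R=R,t=t,C=-R.T@t)
def ray(c,uv): 
    return c["R"].T@np.linalg.inv(c["K"])@np.array([uv[0],uv[1],1.])
def onplane(c,uv,z):
    d=ray(c,uv); return c["C"]+d*(z-c["C"][2])/d[2]
def proj(c,P):
    p=c["K"]@(c["R"]@np.array(P)+c["t"]); return p[:2]/p[2]
def tri(cs,uvs):
    A=np.zeros((3,3));b=np.zeros(3)
    for c,u in zip(cs,uvs):
        d=ray(c,u);d/=np.linalg.norm(d);M=np.eye(3)-np.outer(d,d);A+=M;b+=M@c["C"]
    return np.linalg.solve(A,b)
def blobs(m,amin=8):
    n,l,s,ce=cv2.connectedComponentsWithStats(m.astype(np.uint8))
    return [(ce[i].round(2).tolist(),int(s[i,4])) for i in range(1,n) if s[i,4]>=amin]
def orange(img):
    h=cv2.cvtColor(img,cv2.COLOR_BGR2HSV); return (h[...,0]>=3)&(h[...,0]<=16)&(h[...,1]>150)&(h[...,2]>100)
E
python3 - <<'E'
from h import *
T=cam("top");S=cam("scene")
print(T["C"],S["C"])
for p in [(0,0,0),(.27,-.619,.231),(.27,-.619,.4),(.5,0,0)]: print(p,proj(T,p),proj(S,p))
bt=[b for b in blobs(orange(T["img"])) if 190<b[0][0]<300 and 180<b[0][1]<230];bs=[b for b in blobs(orange(S["img"])) if 180<b[0][0]<300 and 200<b[0][1]<250]
print(bt);print(bs)
bt.sort();bs.sort()
for a,b in zip(bt,bs): print(tri([T,S],[a[0],b[0]]), onplane(T,a[0],.063))
for n,uv in dict(cup=(354,225),tape=(367,178),pen=(278,292),hub=(183,277),hub2=(383,150)).items(): print(n,onplane(T,uv,.015))
cv2.imwrite("pics/b_top.png",cv2.resize(T["img"][130:320,150:410],None,fx=3,fy=3,interpolation=2))
cv2.imwrite("pics/b_sc.png",cv2.resize(S["img"][150:350,150:410],None,fx=3,fy=3,interpolation=2))
E
```

```text
[0.32960666 0.08059177 1.09828525] [-0.09795327  0.42481523  0.52613983]
(0, 0, 0) [315.7224426 429.3308925] [519.674681   450.73618298]
(0.27, -0.619, 0.231) [610.32389179 314.41656993] [620.17358646 145.62416669]
(0.27, -0.619, 0.4) [691.41133305 318.70480932] [660.54205727  64.22057394]
(0.5, 0, 0) [306.14102905 233.75923517] [315.66145609 248.1358944 ]
[([281.5, 199.0], 16), ([259.5, 202.0], 16), ([237.29, 204.5], 14), ([215.13, 207.47], 15)]
[([272.11, 211.63], 19), ([249.37, 219.26], 19), ([225.0, 226.64], 22), ([198.73, 234.73], 22)]
[0.56959177 0.24620619 0.06589159] [0.56971543 0.24554462 0.063     ]
[0.57568614 0.18645109 0.06571988] [0.57590906 0.1859486  0.063     ]
[0.58074294 0.12688103 0.06563013] [0.5808157  0.12605065 0.063     ]
[0.58670337 0.06743058 0.06704406] [0.58714438 0.06650528 0.063     ]
cup [ 0.51779578 -0.13318593  0.015     ]
tape [ 0.65266594 -0.18055953  0.015     ]
pen [0.34260669 0.08416489 0.015     ]
hub [0.39085824 0.33962891 0.015     ]
hub2 [ 0.73575449 -0.23399676  0.015     ]
```

View pics/b_top.png

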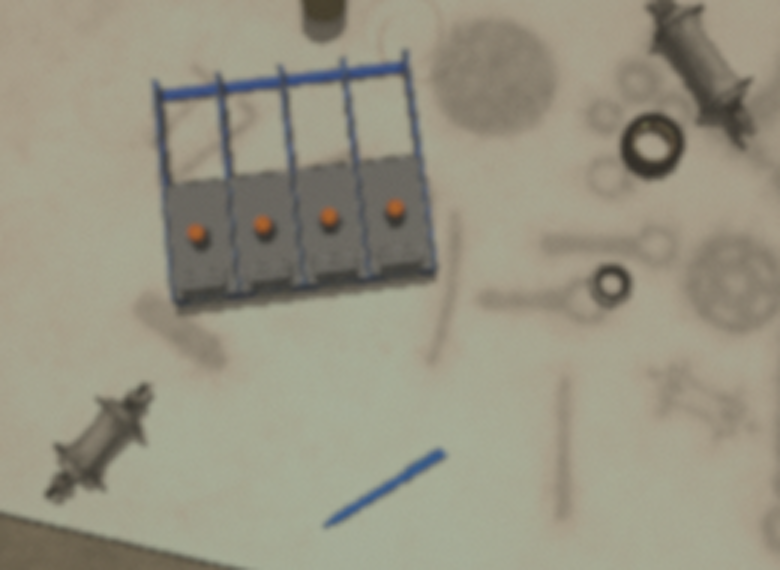

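View pics/b_sc.png

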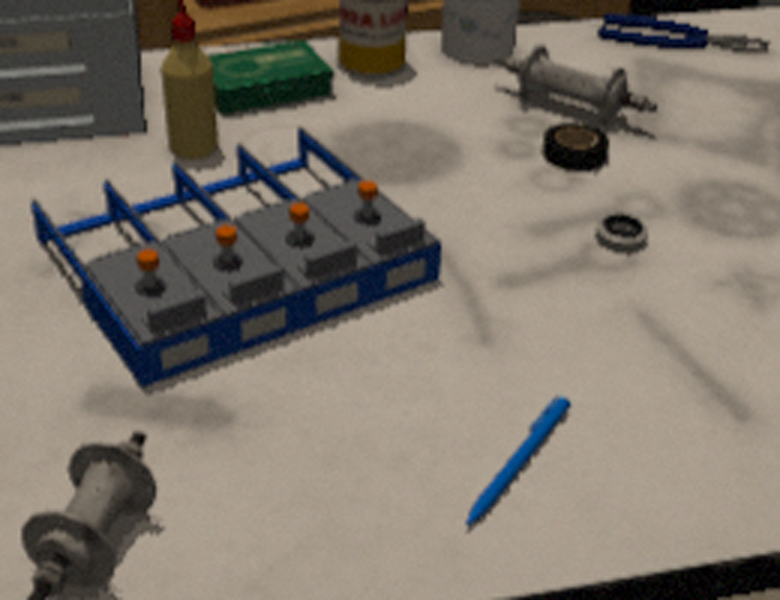

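The crate yaw is about 5.5° and the row centre about (0.578, 0.157). I'll keep the jaws along crate x the whole time (tool yaw about 95.5°) and write a helper that works out the jog units.

```bash
cat >> h.py <<'E'
from scipy.spatial.transform import Rotation as Ro
def go(pos,yaw=None,cur=None):
    o=get_obs();q=o["tool_rot"];R=Ro.from_quat([q[1],q[2],q[3],q[0]])
    p=o["eef_pos"] if cur is None else np.array(cur)
    d=R.inv().apply(np.array(pos)-p)/.025
    x=R.as_matrix()[:,0];cy=np.degrees(np.arctan2(x[1],x[0]))
    a=[0,0,0]
    if yaw is not None:
        Rt=Ro.from_euler('z',yaw,degrees=True)*Ro.from_euler('x',180,degrees=True)
        a=np.degrees((R.inv()*Rt).as_rotvec())/5
    print("t",round(o["t"],2),"p",o["eef_pos"].round(4),"yaw",round(cy,2),"F",o["contact_force"].round(1),"gw",round(o["gripper_width"],3))
    print("dp",np.round(d,2),"ang",np.round(a,2),"rows",np.linalg.norm(d)/2,np.linalg.norm(a)/1.718)
E
python3 - <<'E'
from h import *
go((.587,.067,.33),95.5)
T=cam("top");S=cam("scene")
for a,b in [((432,245),(418,165)),((495,150),(500,145))]: print(tri([T,S],[a,b]))
E
```

```text
t 0.25 p [ 0.2694 -0.6186  0.2308] yaw 23.54 F [0.7 0.4 0.1] gw 1.002
dp [ 22.6  -20.07  -3.95] ang [-1.000e-02 -1.000e-02 -1.439e+01] rows 15.241406186025223 8.377697790293727
[ 0.4540751  -0.25882427  0.17792815]
[ 0.58897587 -0.52470375  0.1571856 ]
```

>>> jog_arm --dp '[[0,0,-2],[0,0,-4],[0,0,-4],[0,0,-4],[0,0,-4]]' --angular '[[0,0,0],[0,0,0],[0,0,0],[0,0,0],[0,0,0]]' --claw '[0,0,0,0,0]'

```text
t: 0.85
eef_pos: [0.2693, -0.6182, 0.33]
tool_rot: [-0.001, 0.979, 0.204, -0.0]
contact_force: [0.1, 0.7, -0.9]
gripper_width: 0.147
```

>>> jog_arm --dp '[[1.4,-1.3,0],[2.8,-2.6,0],[4.2,-3.9,0],[5.6,-5.2,0],[7.0,-6.5,0]]' --angular '[[0,0,-1.2],[0,0,-2.4],[0,0,-3.6],[0,0,-4.8],[0,0,-6]]' --claw '[0,0,0,0,0]'

```text
t: 1.35
eef_pos: [0.365, -0.3975, 0.3296]
tool_rot: [-0.001, 0.892, 0.452, -0.001]
contact_force: [1.0, -0.0, -0.2]
gripper_width: -0.001
```

```bash
python3 -c "
from h import *
go((.587,.067,.2),95.5)"
```

```text
t 1.35 p [ 0.365  -0.3975  0.3296] yaw 53.79 F [ 1.  -0.  -0.2] gw -0.001
dp [20.24 -3.8   5.2 ] ang [-0.03 -0.02 -8.34] rows 10.617718515162204 4.855673161764867
```

>>> jog_arm --dp '[[1.9,-0.4,0],[3.8,-0.7,0],[5.7,-1.1,0],[7.6,-1.4,0],[9.5,-1.8,0]]' --angular '[[0,0,-1.2],[0,0,-2.4],[0,0,-3.6],[0,0,-4.8],[0,0,-6]]' --claw '[0,0,0,0,0]'

```text
t: 1.85
eef_pos: [0.4698, -0.1803, 0.3298]
tool_rot: [-0.001, 0.744, 0.668, -0.001]
contact_force: [1.0, -0.3, 0.9]
gripper_width: -0.0
```

```bash
python3 -c "
from h import *
go((.587,.067,.15),95.5)"
```

```text
t 1.85 p [ 0.4698 -0.1803  0.3298] yaw 83.77 F [ 1.  -0.3  0.9] gw -0.0
dp [10.34  3.61  7.19] ang [-0.03 -0.01 -2.35] rows 6.549280070988746 1.3651188829581435
```

>>> jog_arm --dp '[[1.5,0.5,1.0],[3.0,1.0,2.0],[4.5,1.5,3.0],[6.1,2.1,4.0],[7.7,2.7,5.0]]' --angular '[[0,0,-0.6],[0,0,-1.2],[0,0,-1.8],[0,0,-2.35],[0,0,-2.35]]' --claw '[0,0,0,0,0]'

```text
t: 2.35
eef_pos: [0.5582, 0.0027, 0.2038]
tool_rot: [-0.001, 0.673, 0.739, -0.001]
contact_force: [0.9, -1.0, 0.7]
gripper_width: -0.002
```

```bash
python3 - <<'E'
from h import *
go((.587,.067,.15),95.5)
W=cam("wrist"); cv2.imwrite("pics/c_w.png",W["img"])
b=blobs(orange(W["img"]));print(b)
for x in b: print(onplane(W,x[0],.066))
E
```

```text
t 2.35 p [0.5582 0.0027 0.2038] yaw 95.34 F [ 0.9 -1.   0.7] gw -0.002
dp [2.45 1.39 2.15] ang [-0.03 -0.   -0.03] rows 1.7740920415282175 0.024785685309725716
[([327.32, 38.04], 326), ([324.45, 119.7], 262)]
[0.58148044 0.12673136 0.066     ]
[0.58703124 0.06779897 0.066     ]
```

>>> jog_arm --dp '[[1.2,0.7,1.1],[2.46,1.39,2.15],[2.46,1.39,3.6],[2.46,1.39,4.9],[2.46,1.39,4.9]]' --angular '[[0,0,0],[0,0,0],[0,0,0],[0,0,0],[0,0,0]]' --claw '[0,0,0,0,0]'

```text
t: 2.9
eef_pos: [0.583, 0.0652, 0.0782]
tool_rot: [-0.004, 0.673, 0.739, -0.004]
contact_force: [-1.9, -1.0, 0.3]
gripper_width: -0.002
```

```bash
python3 - <<'E'
from h import *
go((.587,.0675,.057),95.5)
W=cam("wrist"); cv2.imwrite("pics/d_w.png",W["img"])
E
```

```text
t 2.9 p [0.583  0.0652 0.0782] yaw 95.35 F [-1.9 -1.   0.3] gw -0.002
dp [0.08 0.18 0.84] ang [-0.13  0.   -0.03] rows 0.4334377404511386 0.0770961874459852
```

View pics/d_w.png

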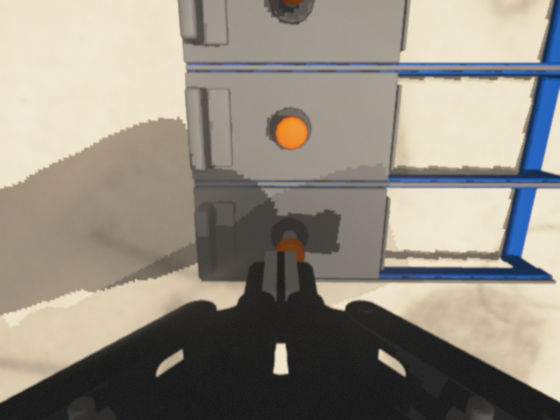

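The closed fingertips are just above knob 3 at (290,248). I'll press down step by step.

>>> jog_arm --dp '[[0.1,0.15,0.2],[0.1,0.15,0.4],[0.1,0.15,0.6],[0.1,0.15,0.84],[0.1,0.15,0.84]]' --angular '[[0,0,0],[0,0,0],[0,0,0],[0,0,0],[0,0,0]]' --claw '[0,0,0,0,0]'

```text
t: 3.45
eef_pos: [0.5914, 0.0685, 0.0627]
tool_rot: [0.0, 0.674, 0.739, 0.0]
contact_force: [-0.1, 0.1, -0.9]
gripper_width: -0.0
```

>>> jog_arm --dp '[[0,0,0.05],[0,0,0.1],[0,0,0.15],[0,0,0.15],[0,0,0.15]]' --angular '[[0,0,0],[0,0,0],[0,0,0],[0,0,0],[0,0,0]]' --claw '[0,0,0,0,0]'

```text
t: 3.95
eef_pos: [0.5913, 0.0686, 0.059]
tool_rot: [0.0, 0.674, 0.739, -0.0]
contact_force: [-0.2, 0.1, 1.1]
gripper_width: -0.001
```

>>> jog_arm --dp '[[0,0.1,0.06],[0,0.15,0.12],[0,0.15,0.18],[0,0.15,0.18],[0,0.15,0.18]]' --angular '[[0,0,0],[0,0,0],[0,0,0],[0,0,0],[0,0,0]]' --claw '[0,0,0,0,0]'

```text
t: 4.45
eef_pos: [0.5932, 0.0689, 0.0578]
tool_rot: [-0.0, 0.674, 0.739, -0.002]
contact_force: [-17.3, -2.4, 37.8]
gripper_width: 0.0
```

```bash
python3 - <<'E'
from h import *
go((.587,.0675,.057),95.5)
W=cam("wrist"); cv2.imwrite("pics/e_w.png",W["img"])
S=cam("scene"); cv2.imwrite("pics/e_s.png",cv2.resize(S["img"][170:290,150:310],None,fx=4,fy=4,interpolation=2))
E
```

```text
t 4.45 p [0.5932 0.0689 0.0578] yaw 95.28 F [-17.3  -2.4  37.8] gw 0.0
dp [-0.03 -0.25  0.03] ang [-0.04  0.03 -0.04] rows 0.1282793753517248 0.038449786289983065
```

View pics/e_w.png

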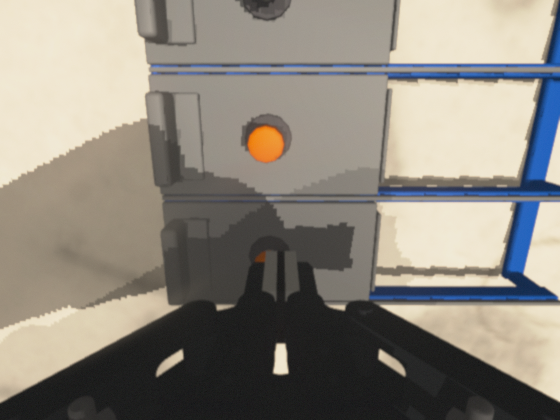

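View pics/e_s.png

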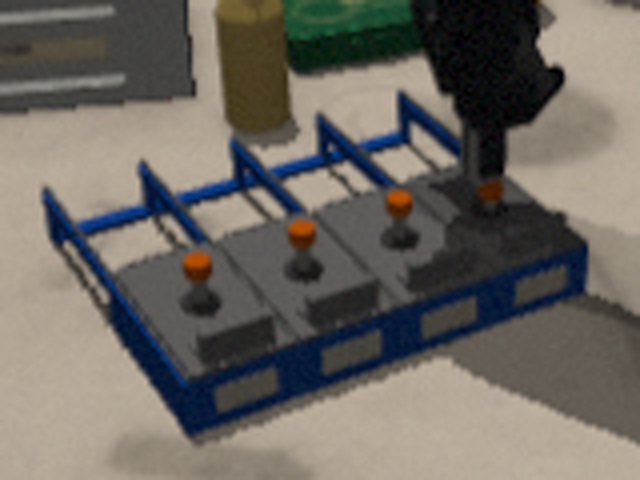

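Pin 3 stopped dead at 0.0578 with 38 N, so cell 3 is occupied. I'd also shifted sideways the wrong way (tool y is world +x here). I'll lift and check that cover 3 hasn't moved.

>>> jog_arm --dp '[[0,-0.1,-0.2],[0,-0.2,-1.0],[0,-0.25,-1.4],[0,-0.25,-1.4],[0,-0.25,-1.4]]' --angular '[[0,0,0],[0,0,0],[0,0,0],[0,0,0],[0,0,0]]' --claw '[0,0,0,0,0]'

```text
t: 5.05
eef_pos: [0.5888, 0.0684, 0.0892]
tool_rot: [0.0, 0.674, 0.739, 0.0]
contact_force: [-0.7, -0.3, 0.5]
gripper_width: 0.004
```

```bash
python3 - <<'E'
from h import *
go((.5812,.1268,.09),95.5)
W=cam("wrist"); cv2.imwrite("pics/f_w.png",W["img"])
for x in blobs(orange(W["img"])): print(x,onplane(W,x[0],.066),onplane(W,x[0],.056))
E
```

```text
t 5.05 p [0.5888 0.0684 0.0892] yaw 95.28 F [-0.7 -0.3  0.5] gw 0.004
dp [ 2.36 -0.09 -0.03] ang [ 0.    0.   -0.04] rows 1.178505095943662 0.02593318770766131
([276.5, 8.76], 240) [0.57674683 0.18128332 0.066     ] [0.57643031 0.18364332 0.056     ]
([277.2, 135.79], 710) [0.58182068 0.12773595 0.066     ] [0.58181277 0.12683903 0.056     ]
([277.86, 240.68], 433) [0.58694312 0.07412981 0.066     ] [0.58724677 0.0699724  0.056     ]
```

View pics/f_w.png

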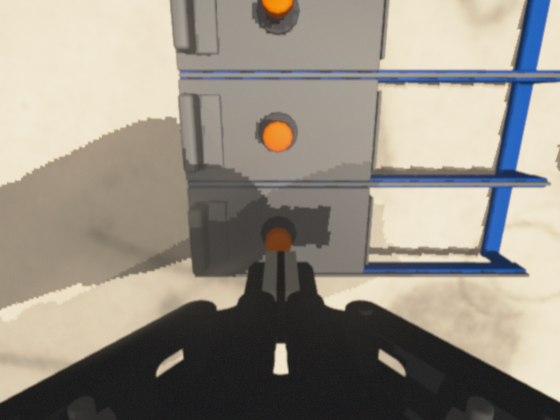

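>>> jog_arm --dp '[[1.2,-0.05,0],[2.36,-0.08,0],[2.36,-0.08,0.3],[2.36,-0.08,0.6],[2.36,-0.08,0.8]]' --angular '[[0,0,0],[0,0,0],[0,0,0],[0,0,0],[0,0,0]]' --claw '[0,0,0,0,0]'

```text
t: 5.6
eef_pos: [0.5808, 0.1256, 0.0679]
tool_rot: [-0.0, 0.674, 0.739, -0.001]
contact_force: [-0.7, -0.1, -0.5]
gripper_width: 0.002
```

>>> jog_arm --dp '[[0,0,0.15],[0,0,0.3],[0,0,0.45],[0,0,0.55],[0,0,0.55]]' --angular '[[0,0,0],[0,0,0],[0,0,0],[0,0,0],[0,0,0]]' --claw '[0,0,0,0,0]'

```text
t: 6.1
eef_pos: [0.5817, 0.1261, 0.058]
tool_rot: [0.001, 0.674, 0.739, -0.001]
contact_force: [-7.4, -4.3, 22.0]
gripper_width: 0.001
```

Pin 2 also stopped at 0.058 with 22 N, so cell 2 is occupied. Next is pin 1.

>>> jog_arm --dp '[[0,0,-0.6],[0,0,-1.3],[1.2,-0.03,-1.3],[2.4,-0.03,-1.3],[2.4,-0.03,-1.3]]' --angular '[[0,0,0],[0,0,0],[0,0,0],[0,0,0],[0,0,0]]' --claw '[0,0,0,0,0]'

```text
t: 6.6
eef_pos: [0.5745, 0.1929, 0.0894]
tool_rot: [-0.001, 0.671, 0.741, 0.002]
contact_force: [-0.1, 0.3, 0.7]
gripper_width: 0.002
```

```bash
python3 - <<'E'
from h import *
go((.5757,.1864,.056),95.5)
W=cam("wrist")
for x in blobs(orange(W["img"])): print(x,onplane(W,x[0],.066),onplane(W,x[0],.056))
E
```

```text
t 6.6 p [0.5745 0.1929 0.0894] yaw 95.64 F [-0.1  0.3  0.7] gw 0.002
dp [-0.27  0.02  1.34] ang [ 0.02 -0.05  0.03] rows 0.6815016079341093 0.03774914434866521
([283.78, 146.76], 688) [0.57083336 0.24733949 0.066     ] [0.57106901 0.2461965  0.056     ]
([283.0, 247.29], 86) [0.57569575 0.19511667 0.066     ] [0.57622615 0.19080797 0.056     ]
([280.58, 347.69], 104) [0.58057868 0.13243037 0.066     ] [0.58140508 0.12432169 0.056     ]
```

>>> jog_arm --dp '[[0,0,0.1],[0,0,0.4],[0,0,0.7],[0,0,0.95],[0,0,0.95]]' --angular '[[0,0,0],[0,0,0],[0,0,0],[0,0,0],[0,0,0]]' --claw '[0,0,0,0,0]'

```text
t: 7.15
eef_pos: [0.5746, 0.1858, 0.0632]
tool_rot: [-0.0, 0.674, 0.739, -0.001]
contact_force: [-0.0, 0.3, -0.1]
gripper_width: -0.001
```

>>> jog_arm --dp '[[0,0,0.1],[0,0,0.2],[0,0,0.3],[0,0,0.38],[0,0,0.38]]' --angular '[[0,0,0],[0,0,0],[0,0,0],[0,0,0],[0,0,0]]' --claw '[0,0,0,0,0]'

```text
t: 7.65
eef_pos: [0.5751, 0.1868, 0.0548]
tool_rot: [-0.0, 0.674, 0.739, 0.0]
contact_force: [0.0, -0.5, 0.7]
gripper_width: -0.006
```

It has passed the 0.058 stop with almost no force, so I'll keep going down to about 0.046.

>>> jog_arm --dp '[[0,0,0.1],[0,0,0.2],[0,0,0.3],[0,0,0.38],[0,0,0.38]]' --angular '[[0,0,0],[0,0,0],[0,0,0],[0,0,0],[0,0,0]]' --claw '[0,0,0,0,0]'

```text
t: 8.15
eef_pos: [0.5765, 0.1871, 0.047]
tool_rot: [0.001, 0.674, 0.739, 0.001]
contact_force: [-1.2, -1.6, 11.9]
gripper_width: -0.001
```

```bash
python3 - <<'E'
from h import *
go((.5757,.1864,.046),95.5)
W=cam("wrist"); cv2.imwrite("pics/g_w.png",W["img"])
S=cam("scene"); cv2.imwrite("pics/g_s.png",cv2.resize(S["img"][170:290,150:310],None,fx=4,fy=4,interpolation=2))
E
```

```text
t 8.15 p [0.5765 0.1871 0.047 ] yaw 95.28 F [-1.2 -1.6 11.9] gw -0.001
dp [-0.02 -0.03  0.04] ang [ 0.03 -0.   -0.04] rows 0.02892915053127619 0.03217066223911434
```

View pics/g_s.png

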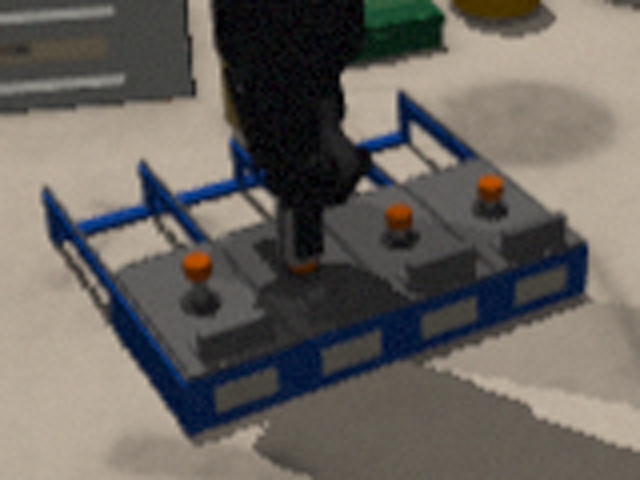

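Pin 1 is fully home: it went down to 0.047 and then met 12 N, so cell 1 is empty. Next I'll lift, back off in front of tab 1 and come down.

>>> jog_arm --dp '[[0,0,-1.2],[0,0,-2.4],[0,-1.9,-2.4],[0,-3.8,-2.4],[0,-3.8,-2.4]]' --angular '[[0,0,0],[0,0,0],[0,0,0],[0,0,0],[0,0,0]]' --claw '[0,0,0,0,0]'

```text
t: 8.75
eef_pos: [0.4725, 0.1762, 0.1039]
tool_rot: [-0.001, 0.672, 0.74, -0.004]
contact_force: [0.9, -0.4, 0.2]
gripper_width: -0.001
```

>>> jog_arm --dp '[[0,0,0.8],[0,0,1.6],[0,0,2.2],[0,0,2.5],[0,0,2.5]]' --angular '[[0,0,0],[0,0,0],[0,0,0],[0,0,0],[0,0,0]]' --claw '[0,0,0,0,0]'

```text
t: 9.25
eef_pos: [0.4799, 0.1778, 0.042]
tool_rot: [-0.001, 0.674, 0.739, -0.001]
contact_force: [0.3, 0.2, -0.7]
gripper_width: -0.002
```

```bash
python3 - <<'E'
from h import *
go((.5757,.1864,.046),95.5)
W=cam("wrist"); cv2.imwrite("pics/i_w.png",W["img"])
S=cam("scene"); cv2.imwrite("pics/i_s.png",cv2.resize(S["img"][170:290,150:310],None,fx=4,fy=4,interpolation=2))
E
```

```text
t 9.25 p [0.4799 0.1778 0.042 ] yaw 95.3 F [ 0.3  0.2 -0.7] gw -0.002
dp [-0.01  3.85 -0.17] ang [-0.02  0.   -0.04] rows 1.9257249742568303 0.0270064765599623
```

View pics/i_s.png

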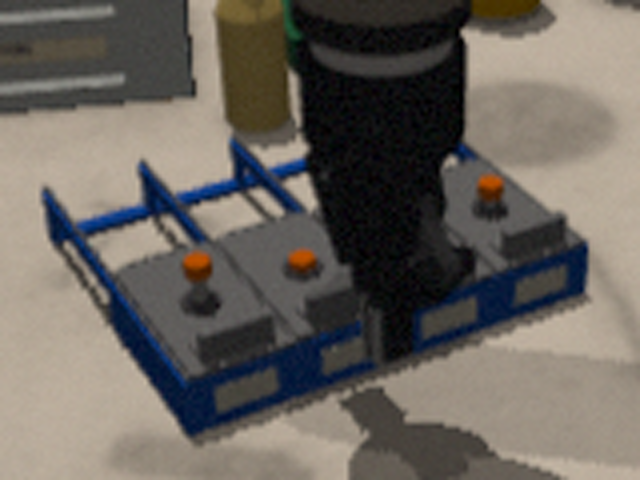

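View pics/i_w.png

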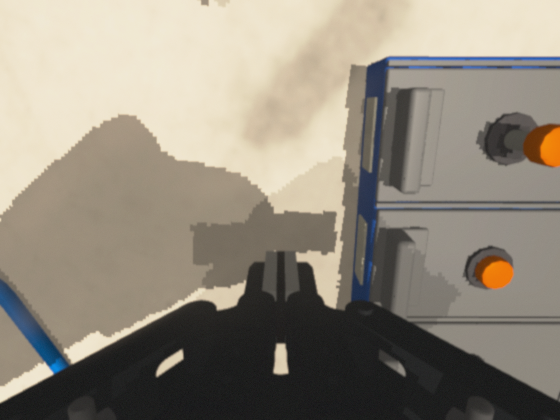

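Knob 1 now sits visibly low at (300,262), and the closed fingers are in front of tab 1. I'll push back along tool +y.

>>> jog_arm --dp '[[0,0.4,-0.05],[0,0.8,-0.05],[0,1.2,-0.05],[0,1.6,-0.05],[0,2.0,-0.05]]' --angular '[[0,0,0],[0,0,0],[0,0,0],[0,0,0],[0,0,0]]' --claw '[0,0,0,0,0]'

```text
t: 9.85
eef_pos: [0.5309, 0.1826, 0.0445]
tool_rot: [-0.0, 0.674, 0.739, -0.0]
contact_force: [-2.8, -0.4, 1.7]
gripper_width: -0.005
```

```bash
python3 - <<'E'
from h import *
go((.5757,.1864,.046),95.5)
S=cam("scene"); cv2.imwrite("pics/j_s.png",cv2.resize(S["img"][170:290,150:310],None,fx=4,fy=4,interpolation=2))
E
```

```text
t 9.85 p [0.5309 0.1826 0.0445] yaw 95.28 F [-2.8 -0.4  1.7] gw -0.005
dp [-0.01  1.8  -0.06] ang [-0.01  0.   -0.04] rows 0.8995153153224599 0.02635965471193772
```

View pics/j_s.png

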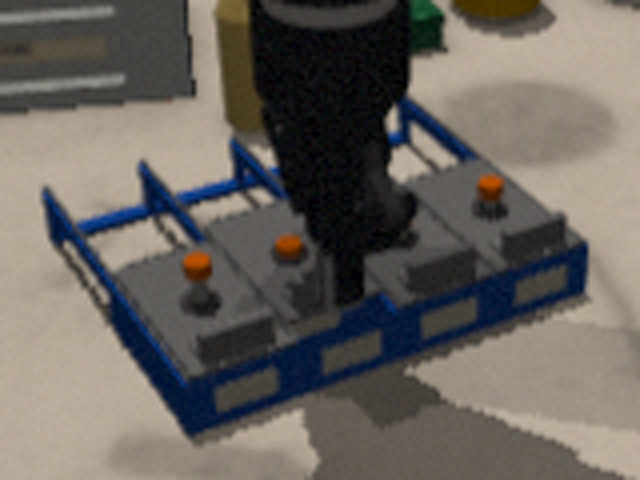

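Only cover 1 is sliding, at about 2.8 N. I'll keep going.

>>> jog_arm --dp '[[0,0.4,0],[0,0.9,0],[0,1.4,0],[0,1.9,0],[0,2.4,0]]' --angular '[[0,0,0],[0,0,0],[0,0,0],[0,0,0],[0,0,0]]' --claw '[0,0,0,0,0]'

```text
t: 10.4
eef_pos: [0.591, 0.1881, 0.0441]
tool_rot: [-0.0, 0.674, 0.739, -0.0]
contact_force: [-2.4, -0.5, 0.8]
gripper_width: 0.001
```

>>> jog_arm --dp '[[0,0.3,0],[0,0.5,0],[0,0.7,0],[0,0.8,0],[0,0.8,0]]' --angular '[[0,0,0],[0,0,0],[0,0,0],[0,0,0],[0,0,0]]' --claw '[0,0,0,0,0]'

```text
t: 10.9
eef_pos: [0.6103, 0.1899, 0.0443]
tool_rot: [0.0, 0.674, 0.739, 0.0]
contact_force: [-1.4, 0.6, -0.7]
gripper_width: 0.001
```

```bash
python3 - <<'E'
from h import *
go((.5757,.1864,.046),95.5)
S=cam("scene");T=cam("top")
f=lambda C:sorted(b for b in blobs(orange(C["img"]),4) if 180<b[0][0]<310 and 170<b[0][1]<260)
print(f(S),f(T))
for b in f(T): print(onplane(T,b[0],.044), onplane(T,b[0],.066))
for b in f(S): print(onplane(S,b[0],.044), onplane(S,b[0],.066))
E
```

```text
t 10.9 p [0.6103 0.1899 0.0443] yaw 95.28 F [-1.4  0.6 -0.7] gw 0.001
dp [-0.01 -1.39 -0.07] ang [ 0.01 -0.   -0.04] rows 0.6962888470862456 0.025324962245663763
[([198.79, 234.75], 24), ([206.82, 214.18], 17), ([249.42, 222.42], 19), ([272.33, 215.17], 18)] [([215.0, 207.38], 16)]
[0.57438664 0.24892802 0.044     ] [0.56927876 0.24541532 0.066     ]
[0.60214863 0.23863187 0.044     ] [0.57020304 0.2471274  0.066     ]
[0.67703832 0.19500422 0.044     ] [0.64167552 0.20549048 0.066     ]
[0.60085314 0.11924468 0.044     ] [0.56896666 0.13318784 0.066     ]
[0.60696952 0.0572599  0.044     ] [0.57480395 0.07403142 0.066     ]
```

>>> jog_arm --dp '[[0,0.2,0],[0,0.4,0],[0,0.5,0],[0,0.5,0],[0,0.5,0]]' --angular '[[0,0,0],[0,0,0],[0,0,0],[0,0,0],[0,0,0]]' --claw '[0,0,0,0,0]'

```text
t: 11.5
eef_pos: [0.6136, 0.1904, 0.0435]
tool_rot: [-0.004, 0.673, 0.74, -0.008]
contact_force: [-26.0, -5.0, 18.7]
gripper_width: -0.001
```

The end stop is reached (26 N). I'll back off, lift and take a look.

>>> jog_arm --dp '[[0,-0.8,0],[0,-1.2,-1.0],[0,-1.2,-2.8],[0,-1.2,-4.6],[0,-1.2,-4.6]]' --angular '[[0,0,0],[0,0,0],[0,0,0],[0,0,0],[0,0,0]]' --claw '[0,0,0,0,0]'

```text
t: 12.0
eef_pos: [0.5971, 0.1906, 0.1668]
tool_rot: [0.003, 0.674, 0.739, 0.006]
contact_force: [0.7, 0.4, -0.5]
gripper_width: -0.001
```

```bash
python3 - <<'E'
from h import *
S=cam("scene");T=cam("top");W=cam("wrist")
f=lambda C:sorted(b for b in blobs(orange(C["img"]),4) if 180<b[0][0]<310 and 170<b[0][1]<260)
for C in (S,T):
  for b in f(C): print(b,onplane(C,b[0],.044), onplane(C,b[0],.066))
print("wrist")
for b in blobs(orange(W["img"])): print(b,onplane(W,b[0],.044), onplane(W,b[0],.066))
cv2.imwrite("pics/k_w.png",W["img"])
cv2.imwrite("pics/k_t.png",cv2.resize(T["img"][130:320,150:410],None,fx=3,fy=3,interpolation=2))
cv2.imwrite("pics/k_cup.png",cv2.resize(T["img"][205:245,330:380],None,fx=14,fy=14,interpolation=0))
cv2.imwrite("pics/k_cups.png",cv2.resize(S["img"][215:240,340:375],None,fx=16,fy=16,interpolation=0))
go((.518,-.133,.15),95.5)
E
```

```text
([198.7, 234.83], 23) [0.6019354  0.23890194 0.044     ] [0.56999954 0.24738514 0.066     ]
([206.19, 214.0], 16) [0.6784522  0.19607243 0.044     ] [0.64302488 0.20650994 0.066     ]
([249.42, 222.42], 19) [0.60085314 0.11924468 0.044     ] [0.56896666 0.13318784 0.066     ]
([272.2, 215.3], 20) [0.60657223 0.05780676 0.044     ] [0.57442479 0.07455333 0.066     ]
([214.88, 207.41], 17) [0.57431347 0.24925605 0.044     ] [0.56920712 0.2457365  0.066     ]
wrist
([253.94, 125.41], 356) [0.56959531 0.24562863 0.044     ] [0.57104123 0.24707017 0.066     ]
([383.14, 201.51], 251) [0.67565235 0.19623959 0.044     ] [0.66806705 0.20188682 0.066     ]
t 12.15 p [0.593  0.188  0.1595] yaw 95.26 F [-0.6  0.6 -1.4] gw -0.004
dp [-12.51  -4.16   0.38] ang [ 0.01  0.   -0.05] rows 6.596239872397259 0.02880704162716775
```

View pics/k_w.png

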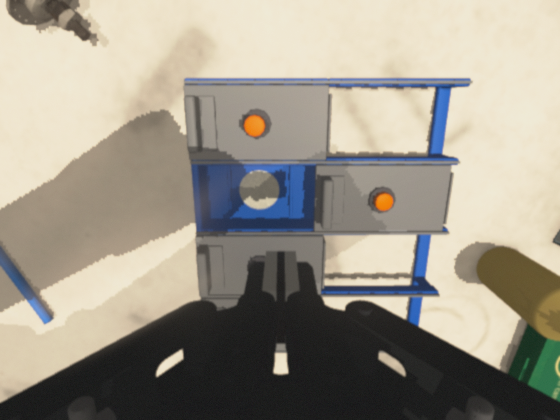

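View pics/k_cup.png

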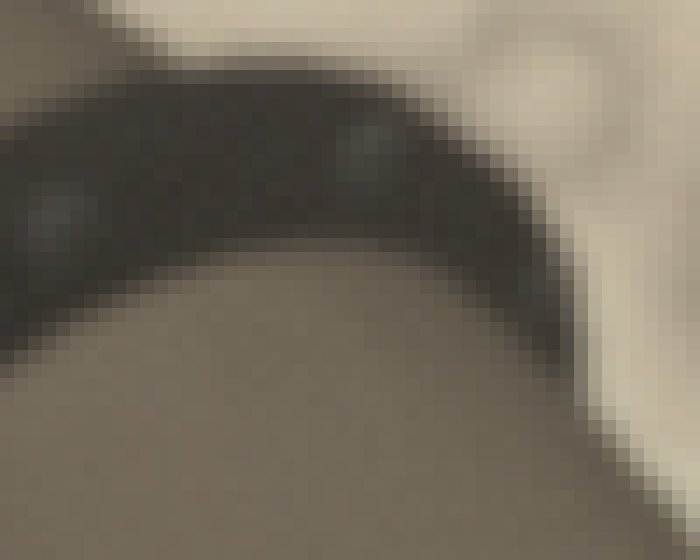

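View pics/k_cups.png

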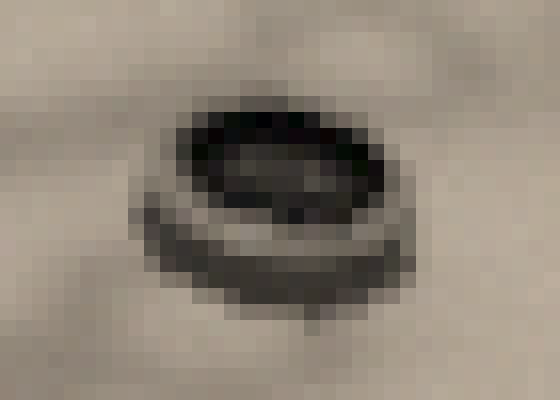

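Cell 1 is open and empty, with a round light patch on its floor at (259,189). The cover 1 knob has moved 100 mm. Now I'll move towards the cup.

>>> jog_arm --dp '[[-1.8,-0.6,0],[-3.6,-1.2,0],[-5.4,-1.8,0],[-7.2,-2.4,0],[-9.0,-3.0,0]]' --angular '[[0,0,0],[0,0,0],[0,0,0],[0,0,0],[0,0,0]]' --claw '[0,65,65,65,65]'

```text
t: 12.65
eef_pos: [0.537, -0.0446, 0.1577]
tool_rot: [-0.001, 0.674, 0.739, -0.001]
contact_force: [0.7, -0.2, -0.2]
gripper_width: 0.677
```

>>> jog_arm --dp '[[-0.8,-0.3,0],[-1.6,-0.6,0],[-1.6,-0.6,0],[-1.6,-0.6,0],[-1.6,-0.6,0]]' --angular '[[0,0,0],[0,0,0],[0,0,0],[0,0,0],[0,0,0]]' --claw '[65,65,65,65,65]'

```text
t: 13.15
eef_pos: [0.5274, -0.0822, 0.1588]
tool_rot: [-0.001, 0.673, 0.74, 0.0]
contact_force: [0.8, -0.3, 0.4]
gripper_width: 0.764
```

```bash
python3 - <<'E'
from h import *
S=cam("scene");T=cam("top");W=cam("wrist")
cv2.imwrite("pics/l_w.png",W["img"]);cv2.imwrite("pics/l_t.png",T["img"]);cv2.imwrite("pics/l_s.png",S["img"])
go((.518,-.133,.15),95.5)
E
```

```text
t 13.3 p [ 0.5276 -0.0825  0.1591] yaw 95.41 F [ 0.6  0.6 -0.9] gw 0.761
dp [-1.98 -0.57  0.36] ang [-0.   -0.01 -0.02] rows 1.0444209299725324 0.011436950869187838
```

View pics/l_w.png

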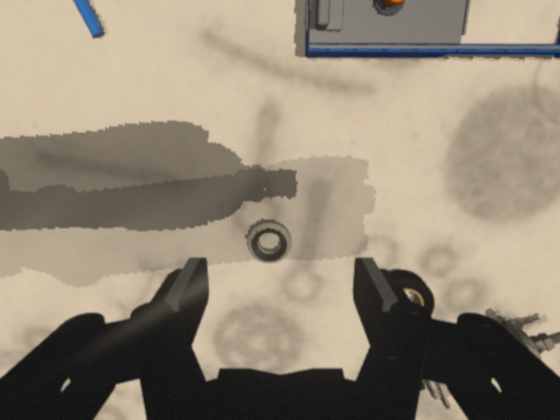

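View pics/l_s.png

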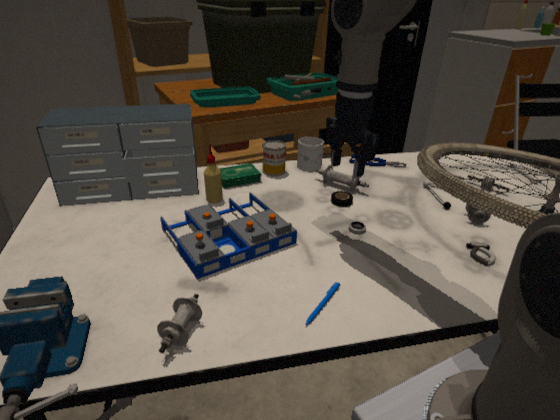

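```bash
python3 - <<'E'
from h import *
W=cam("wrist")
c=W["img"][210:275,235:305]
cv2.imwrite("pics/m.png",cv2.resize(c,None,fx=8,fy=8,interpolation=0))
for uv in [(269,241),(269,240),(268,241)]: print(onplane(W,uv,.013),onplane(W,uv,.016))
# ellipse predicted radius px
g=cv2.cvtColor(c,cv2.COLOR_BGR2GRAY); print(cv2.HoughCircles(g,cv2.HOUGH_GRADIENT,1,10,param1=120,param2=12,minRadius=10,maxRadius=28))
E
```

```text
[ 0.52148827 -0.12879644  0.013     ] [ 0.52147847 -0.12754016  0.016     ]
[ 0.52140565 -0.12781704  0.013     ] [ 0.5213967  -0.12657099  0.016     ]
[ 0.52057956 -0.12888189  0.013     ] [ 0.52057924 -0.12762472  0.016     ]
[[[37.5 31.5 19.4]
  [26.5 28.5 16.3]]]
```

View pics/m.png

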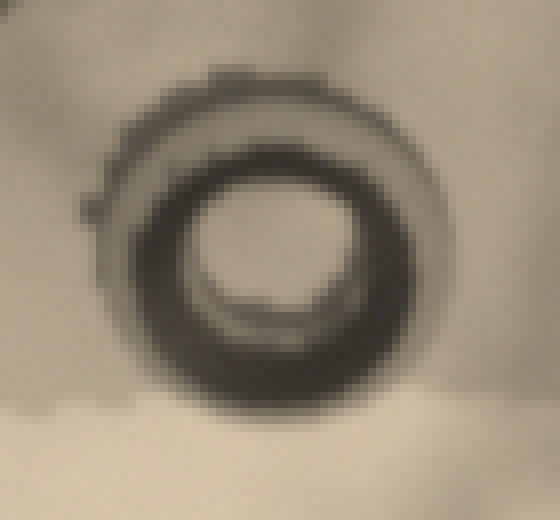

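The cup's seal ring centres at (269.4,245), which puts the cup at about (0.5215, -0.1315). Going down over it.

```bash
python3 - <<'E'
from h import *
W=cam("wrist"); print(onplane(W,(269.4,244.9),.016))
go((.5215,-.1315,.0),95.5)
E
```

```text
[ 0.52212706 -0.131599    0.016     ]
t 13.4 p [ 0.5275 -0.0829  0.1592] yaw 95.37 F [ 0.8 -0.2  0.6] gw 0.766
dp [-1.91 -0.42  6.37] ang [ 0.   -0.   -0.03] rows 3.3318395095871884 0.015354822095963786
```

>>> jog_arm --dp '[[-1.0,-0.2,0.8],[-1.92,-0.4,2.0],[-1.92,-0.4,3.4],[-1.92,-0.4,4.8],[-1.92,-0.4,5.3]]' --angular '[[0,0,0],[0,0,0],[0,0,0],[0,0,0],[0,0,0]]' --claw '[65,65,65,65,65]'

```text
t: 13.9
eef_pos: [0.5197, -0.1321, 0.024]
tool_rot: [-0.002, 0.674, 0.739, -0.001]
contact_force: [-1.2, 0.9, 0.3]
gripper_width: 0.761
```

```bash
python3 - <<'E'
from h import *
go((.5215,-.1315,.0),95.5)
W=cam("wrist");cv2.imwrite("pics/n_w.png",W["img"])
E
```

```text
t 13.9 p [ 0.5197 -0.1321  0.024 ] yaw 95.3 F [-1.2  0.9  0.3] gw 0.761
dp [0.01 0.08 0.96] ang [-0.05 -0.02 -0.04] rows 0.4807578559798782 0.03894558069807737
```

View pics/n_w.png

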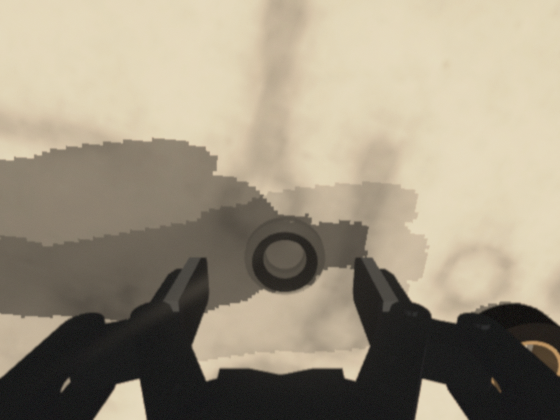

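The cup at (285,257) is centred between the fingers. Now down and close.

>>> jog_arm --dp '[[0,0.05,0.4],[0,0.05,0.8],[0,0.05,1.0],[0,0.05,1.0],[0,0.05,1.0]]' --angular '[[0,0,0],[0,0,0],[0,0,0],[0,0,0],[0,0,0]]' --claw '[65,65,65,65,65]'

```text
t: 14.45
eef_pos: [0.5234, -0.1325, 0.0023]
tool_rot: [0.0, 0.674, 0.739, 0.0]
contact_force: [-0.1, 0.4, 0.4]
gripper_width: 0.763
```

>>> jog_arm --dp '[[0,0,0],[0,0,0],[0,0,0],[0,0,0],[0,0,0]]' --angular '[[0,0,0],[0,0,0],[0,0,0],[0,0,0],[0,0,0]]' --claw '[55,48,44,36,36]' --grip_force 30

```text
t: 14.95
eef_pos: [0.5232, -0.1325, 0.0023]
tool_rot: [0.0, 0.674, 0.739, -0.0]
contact_force: [-2.0, 0.1, 4.4]
gripper_width: 0.453
```

```bash
python3 - <<'E'
from h import *
go((.5215,-.1315,.0),95.5)
W=cam("wrist");cv2.imwrite("pics/o_w.png",W["img"])
S=cam("scene"); cv2.imwrite("pics/o_s.png",cv2.resize(S["img"][170:270,290:430],None,fx=5,fy=5,interpolation=2))
E
```

```text
t 14.95 p [ 0.5232 -0.1325  0.0023] yaw 95.29 F [-2.   0.1  4.4] gw 0.453
dp [ 0.05 -0.06  0.09] ang [ 0.    0.   -0.04] rows 0.0604611019679531 0.02514769998514227
```

View pics/o_w.png

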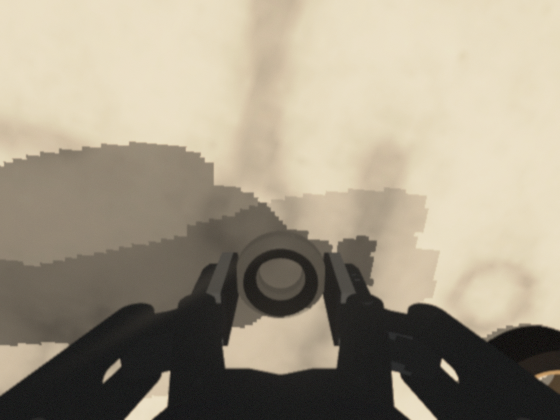

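View pics/o_s.png

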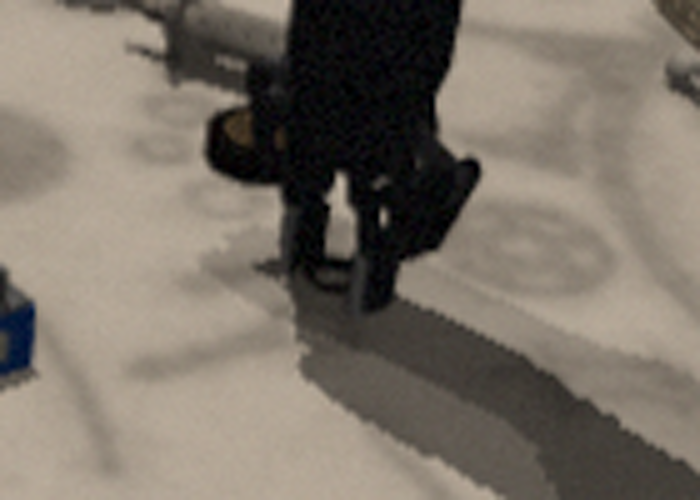

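>>> jog_arm --dp '[[0,0,-0.3],[0,0,-1.0],[0,0,-2.0],[0,0,-2.0],[0,0,-2.0]]' --angular '[[0,0,0],[0,0,0],[0,0,0],[0,0,0],[0,0,0]]' --claw '[36,36,36,36,36]'

```text
t: 15.55
eef_pos: [0.5233, -0.1326, 0.0523]
tool_rot: [0.001, 0.674, 0.739, 0.0]
contact_force: [-1.2, 0.8, -0.3]
gripper_width: 0.452
```

```bash
python3 - <<'E'
from h import *
go((.5215,-.1315,.0),95.5)
W=cam("wrist");cv2.imwrite("pics/p_w.png",cv2.resize(W["img"][200:360,180:380],None,fx=4,fy=4))
print(onplane(W,(281,283),.066))
S=cam("scene"); cv2.imwrite("pics/p_s.png",cv2.resize(S["img"][150:250,290:430],None,fx=5,fy=5,interpolation=2))
E
```

```text
t 15.55 p [ 0.5233 -0.1326  0.0523] yaw 95.28 F [-1.2  0.8 -0.3] gw 0.452
dp [ 0.05 -0.07  2.09] ang [ 0.01  0.01 -0.04] rows 1.047242415343938 0.027646387433681776
[ 0.52334697 -0.13056876  0.066     ]
```

View pics/p_w.png

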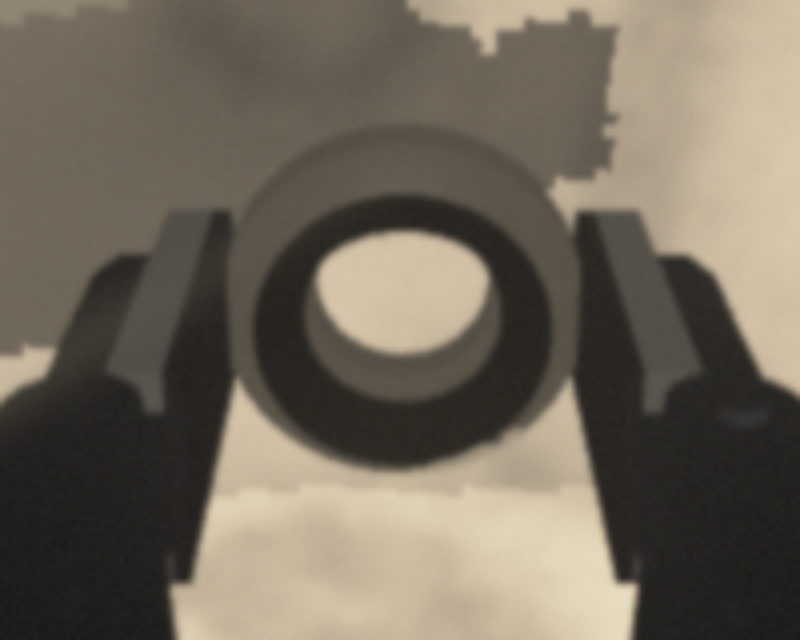

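View pics/p_s.png

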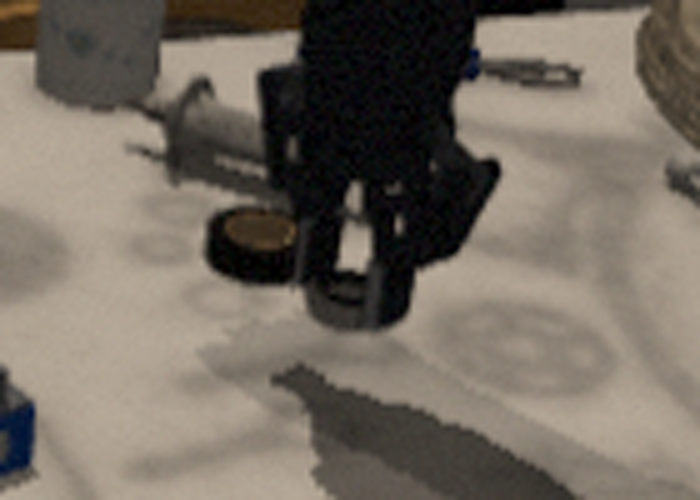

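The cup is held level between the pads and offset about +2 mm in y. Next I'll lift it and carry it over cell 1.

```bash
python3 - <<'E'
from h import *
go((.5757,.1845,.12),95.5)
E
```

```text
t 15.65 p [ 0.5224 -0.1324  0.0512] yaw 95.28 F [ 0.4  0.  -0.6] gw 0.452
dp [12.43  3.29 -2.75] ang [-0.01 -0.   -0.04] rows 6.573247376319326 0.026176155383275987
```

>>> jog_arm --dp '[[0,0,-0.8],[0,0,-1.8],[0,0,-2.7],[0.6,0.1,-2.7],[1.6,0.25,-2.7]]' --angular '[[0,0,0],[0,0,0],[0,0,0],[0,0,0],[0,0,0]]' --claw '[36,36,36,36,36]'

```text
t: 16.15
eef_pos: [0.5252, -0.093, 0.1187]
tool_rot: [0.0, 0.675, 0.738, -0.0]
contact_force: [0.3, 0.7, -1.5]
gripper_width: 0.457
```

>>> jog_arm --dp '[[1.3,0.1,0],[2.7,0.2,0],[4.1,0.3,0],[5.5,0.4,0],[6.9,0.5,0]]' --angular '[[0,0,0],[0,0,0],[0,0,0],[0,0,0],[0,0,0]]' --claw '[36,36,36,36,36]'

```text
t: 16.65
eef_pos: [0.5207, 0.0829, 0.1178]
tool_rot: [-0.001, 0.673, 0.739, -0.001]
contact_force: [0.3, 0.4, -0.5]
gripper_width: 0.451
```

```bash
python3 - <<'E'
from h import *
go((.5757,.1845,.12),95.5)
E
```

```text
t 16.65 p [0.5207 0.0829 0.1178] yaw 95.33 F [ 0.3  0.4 -0.5] gw 0.451
dp [ 3.84  2.57 -0.09] ang [-0.03 -0.   -0.03] rows 2.3112580972365606 0.02546958260419042
```

>>> jog_arm --dp '[[1.2,0.7,0],[2.4,1.5,0],[3.4,2.2,0],[3.85,2.55,0],[3.85,2.55,0]]' --angular '[[0,0,0],[0,0,0],[0,0,0],[0,0,0],[0,0,0]]' --claw '[36,36,36,36,36]'

```text
t: 17.15
eef_pos: [0.5761, 0.185, 0.118]
tool_rot: [-0.001, 0.673, 0.74, -0.0]
contact_force: [-0.1, -0.8, -0.6]
gripper_width: 0.45
```

>>> jog_arm --dp '[[0,0,0],[0,0,0.4],[0,0,1.0],[0,0,1.4],[0,0,1.4]]' --angular '[[0,0,0],[0,0,0],[0,0,0],[0,0,0],[0,0,0]]' --claw '[36,36,36,36,36]'

```text
t: 17.65
eef_pos: [0.5751, 0.1812, 0.0819]
tool_rot: [-0.001, 0.674, 0.739, -0.002]
contact_force: [-0.4, 0.3, 0.1]
gripper_width: 0.45
```

```bash
python3 - <<'E'
from h import *
go((.5757,.1845,.0083),95.5)
W=cam("wrist");cv2.imwrite("pics/q_w.png",W["img"])
for b in blobs(orange(W["img"])): print(b,onplane(W,b[0],.044), onplane(W,b[0],.066))
E
```

```text
t 17.65 p [0.5751 0.1812 0.0819] yaw 95.25 F [-0.4  0.3  0.1] gw 0.45
dp [0.13 0.05 2.94] ang [-0.05  0.02 -0.05] rows 1.4731965852601898 0.04032418875812149
([283.98, 123.9], 733) [0.57094272 0.24550148 0.044     ] [0.57068602 0.2467369  0.066     ]
([460.7, 230.27], 556) [0.67533573 0.19660207 0.044     ] [0.66224691 0.20384827 0.066     ]
([283.92, 331.29], 531) [0.58268451 0.12077212 0.044     ] [0.5809845  0.13733943 0.066     ]
```

View pics/q_w.png

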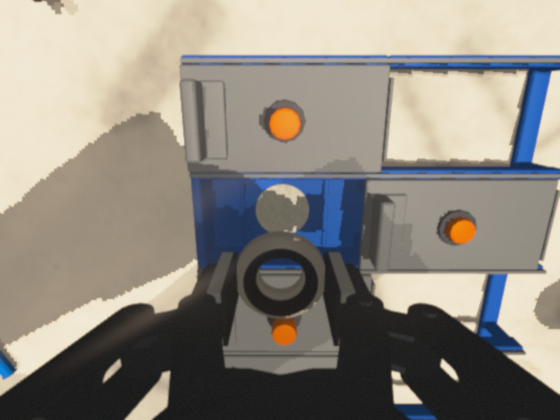

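The floor patch at (283,208) marks the middle of cell 1, so I'll check the target against it.

```bash
python3 - <<'E'
from h import *
W=cam("wrist")
print(onplane(W,(283,208),.006),onplane(W,(283,208),.0),onplane(W,(281,280),.0819+.0137))
go((.5757,.1845,.0083),95.5)
E
```

```text
[0.57670994 0.1890699  0.006     ] [0.5769136  0.18722733 0.        ] [0.57580677 0.18473529 0.0956    ]
t 17.75 p [0.5764 0.1823 0.0838] yaw 95.28 F [ 0.3  0.2 -0.7] gw 0.454
dp [ 0.09 -0.02  3.02] ang [-0.01  0.   -0.04] rows 1.509901500315487 0.027043922599683773
```

>>> jog_arm --dp '[[0.12,0,0.3],[0.12,0,0.9],[0.12,0,1.5],[0.12,0,2.0],[0.12,0,2.3]]' --angular '[[0,0,0],[0,0,0],[0,0,0],[0,0,0],[0,0,0]]' --claw '[36,36,36,36,36]'

```text
t: 18.25
eef_pos: [0.5755, 0.1851, 0.0247]
tool_rot: [-0.001, 0.674, 0.739, -0.001]
contact_force: [-0.7, 0.3, -0.6]
gripper_width: 0.454
```

>>> jog_arm --dp '[[0,0,0.1],[0,0,0.2],[0,0,0.3],[0,0,0.4],[0,0,0.4]]' --angular '[[0,0,0],[0,0,0],[0,0,0],[0,0,0],[0,0,0]]' --claw '[36,36,36,36,36]'

```text
t: 18.75
eef_pos: [0.5765, 0.1855, 0.0168]
tool_rot: [0.0, 0.674, 0.739, 0.0]
contact_force: [-0.4, 0.2, 0.0]
gripper_width: 0.451
```

Both readings are free of contact. Going down slowly for the last 8 mm.

>>> jog_arm --dp '[[0,0,0.05],[0,0,0.1],[0,0,0.15],[0,0,0.2],[0,0,0.2]]' --angular '[[0,0,0],[0,0,0],[0,0,0],[0,0,0],[0,0,0]]' --claw '[36,36,36,36,36]'

```text
t: 19.25
eef_pos: [0.5763, 0.1855, 0.0116]
tool_rot: [-0.0, 0.674, 0.739, -0.0]
contact_force: [0.2, 0.6, -1.0]
gripper_width: 0.454
```

>>> jog_arm --dp '[[0,0,0.05],[0,0,0.1],[0,0,0.12],[0,0,0.12],[0,0,0.12]]' --angular '[[0,0,0],[0,0,0],[0,0,0],[0,0,0],[0,0,0]]' --claw '[36,36,36,36,36]'

```text
t: 19.75
eef_pos: [0.5765, 0.1856, 0.0088]
tool_rot: [0.0, 0.674, 0.739, 0.0]
contact_force: [-0.1, -0.6, -0.2]
gripper_width: 0.453
```

>>> jog_arm --dp '[[0,0,0.02],[0,0,0.04],[0,0,0.05],[0,0,0.05],[0,0,0.05]]' --angular '[[0,0,0],[0,0,0],[0,0,0],[0,0,0],[0,0,0]]' --claw '[36,36,36,36,36]'

```text
t: 20.25
eef_pos: [0.5766, 0.1856, 0.0083]
tool_rot: [0.0, 0.674, 0.739, 0.0]
contact_force: [-1.8, -1.4, 6.5]
gripper_width: 0.457
```

>>> jog_arm --dp '[[0,0,0],[0,0,0],[0,0,0],[0,0,0],[0,0,0]]' --angular '[[0,0,0],[0,0,0],[0,0,0],[0,0,0],[0,0,0]]' --claw '[40,43,46,49,50]'

```text
t: 20.75
eef_pos: [0.5738, 0.1855, 0.0075]
tool_rot: [-0.001, 0.673, 0.739, -0.002]
contact_force: [-10.0, -1.0, 10.1]
gripper_width: 0.588
```

```bash
python3 - <<'E'
from h import *
go((.5757,.1845,.0083),95.5)
W=cam("wrist");cv2.imwrite("pics/r_w.png",W["img"])
E
```

```text
t 20.75 p [0.5738 0.1855 0.0075] yaw 95.34 F [-10.   -1.   10.1] gw 0.588
dp [-0.05  0.07 -0.03] ang [-0.05  0.01 -0.03] rows 0.04603708367739972 0.034865202076013686
```

View pics/r_w.png

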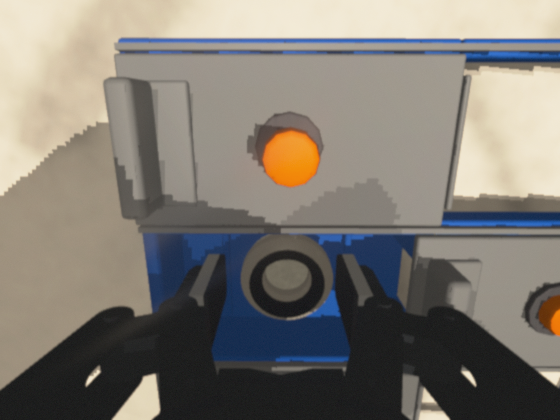

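The cup is released. A finger is touching lightly (10 N, on a rib or the open cover's tab), so I'll lift straight up.

>>> jog_arm --dp '[[0,0,-0.15],[0,0,-0.5],[0,0,-1.0],[0,0,-1.6],[0,0,-2.2]]' --angular '[[0,0,0],[0,0,0],[0,0,0],[0,0,0],[0,0,0]]' --claw '[50,50,50,50,50]'

```text
t: 21.3
eef_pos: [0.5769, 0.1857, 0.0643]
tool_rot: [0.0, 0.674, 0.739, 0.0]
contact_force: [-0.4, 0.1, 1.2]
gripper_width: 0.587
```

>>> jog_arm --dp '[[0,0,-1.0],[0,0,-2.5],[0,0,-4.0],[-1.0,0,-4.5],[-2.0,0,-4.5]]' --angular '[[0,0,0],[0,0,0],[0,0,0],[0,0,0],[0,0,0]]' --claw '[50,50,50,50,50]'

```text
t: 21.8
eef_pos: [0.5828, 0.137, 0.1796]
tool_rot: [0.002, 0.673, 0.74, 0.003]
contact_force: [-0.0, -0.5, -0.7]
gripper_width: 0.59
```

```bash
python3 - <<'E'
from h import *
go((.5757,.1845,.0083),95.5)
W=cam("wrist");cv2.imwrite("pics/s_w.png",W["img"])
S=cam("scene"); cv2.imwrite("pics/s_s.png",cv2.resize(S["img"][170:350,130:370],None,fx=3,fy=3,interpolation=2))
for b in blobs(orange(W["img"])): print(b,onplane(W,b[0],.044), onplane(W,b[0],.066))
E
```

```text
t 21.8 p [0.5828 0.137  0.1796] yaw 95.41 F [-0.  -0.5 -0.7] gw 0.59
dp [ 1.91 -0.15  6.85] ang [ 0.08 -0.02 -0.02] rows 3.5576653697793583 0.046932884143331
([275.72, 50.95], 209) [0.56969964 0.24863494 0.044     ] [0.57010794 0.24562717 0.066     ]
([401.03, 135.51], 178) [0.67558325 0.19599256 0.044     ] [0.66757831 0.19716762 0.066     ]
([277.35, 209.88], 238) [0.58228106 0.12451671 0.044     ] [0.58168968 0.13137105 0.066     ]
([277.48, 274.76], 231) [0.58801513 0.06313434 0.044     ] [0.58696813 0.07486598 0.066     ]
```

View pics/s_w.png

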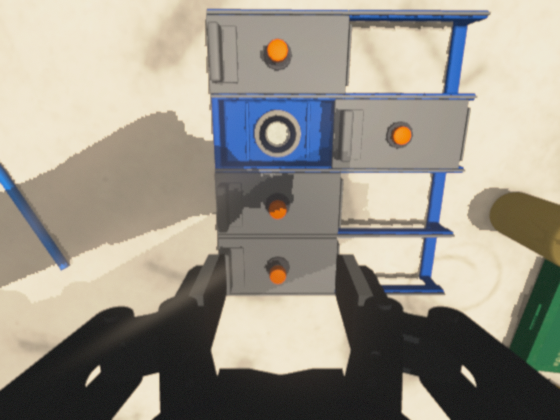

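View pics/s_s.png

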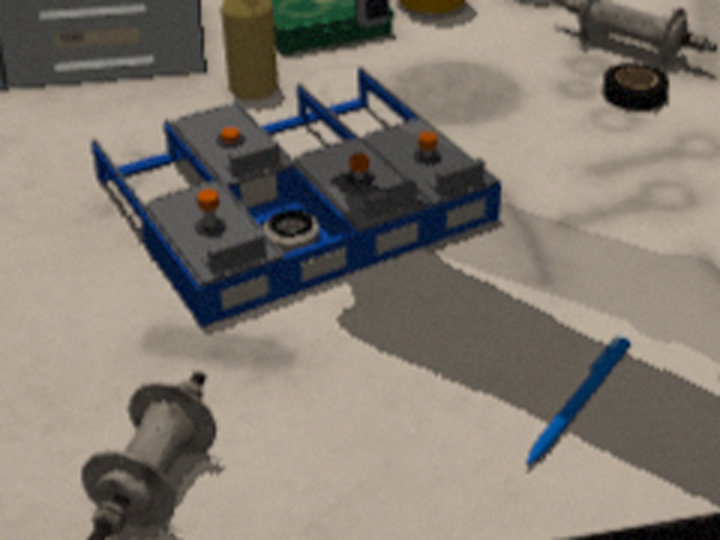

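The cup is in cell 1 at (277,133), between the ribs, with the cover open and the bystanders in place. One check of the numbers comes before handing in.

```bash
python3 - <<'E'
from h import *
W=cam("wrist")
p=onplane(W,(277.3,133.5),.020);c=np.array([.578,.157]);a=.0955
d=p[:2]-c;print(p,"crate x,y",d@[np.cos(a),np.sin(a)],d@[-np.sin(a),np.cos(a)])
cv2.imwrite("pics/u.png",cv2.resize(W["img"][80:190,200:350],None,fx=5,fy=5))
print(get_obs()["contact_force"],get_obs()["t"])
E
```

```text
[0.57581455 0.18014894 0.02      ] crate x,y 3.1876778393999855e-05 0.023251850891920608
[ 0.33250955 -0.02225192 -0.42126565] 21.95
```

View pics/u.png

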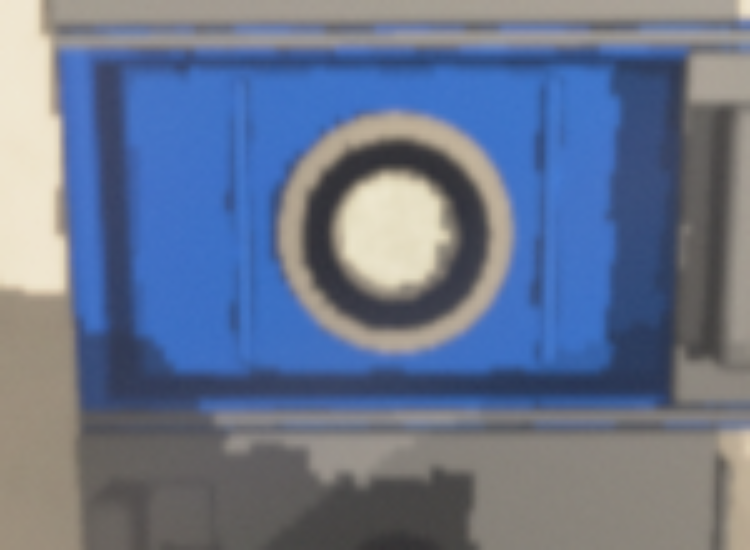

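Seen from above, the cup lies flat and is centred between the ribs and the side walls. The arm is clear, so I'm handing in.

```bash
python3 - <<'E'
from h import *
W=cam("wrist")
p=onplane(W,(279,126.2),.020);c=np.array([.578,.157]);a=.0955
d=p[:2]-c;print("crate x,y",d@[np.cos(a),np.sin(a)],d@[-np.sin(a),np.cos(a)])
print(hand_in())
E
```

```text
crate x,y 0.0009365922953067169 0.032055865207880264
the job is handed in; nothing more can be done
None
```

The loose cup is in cell 1, the second from left, and I handed the job in at about 22 s of the 64 s allowed. No verdict was reported.

- **Finding the empty cell:** with all covers shut, pins 3 and 2 stopped dead at about 10 mm. Pin 1 went fully home, so I did not press pin 0.
- **Opening the cover:** I pushed cover 1 back by its tab to its end stop; its knob moved 100 mm.
- **Placing the cup:** I gripped the cup by its rim and lowered it into cell 1 until it touched the floor. After release and lifting clear, it was about 1 mm from the cell's middle lengthwise and 2 mm across. It was right way up and looked flat between the ribs.
- **Last checks:** the other covers were shut and pin 1 was down. Tape, pen and hub looked to be where they started, judged by eye from the pictures rather than measured.

Two things did not go cleanly:
- While pressing pin 3 I shifted a few millimetres the wrong way, which put up to 17 N sideways on its knob. A check afterwards showed cover 3 had not moved.
- A finger touched the crate or cover with about 10 N as I released the cup, and the later pictures showed no effect.

One check also disagreed: a first reading put the cup 7 mm off across the cell. It used a pixel from an earlier picture, taken while the arm was still settling; repeating it on a fresh picture gave the figures above.

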